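# Turn a collector's plaque face up and show it in the case

### The arm

A 6-joint arm with a two-finger parallel gripper is mounted at the origin on the work surface. World frame = base frame: x ahead of the robot, y to its left, z up, the work surface at z = 0. Lengths are in m, angles in rad, forces in N, time in s.
With the tool pointing down it reaches from about 0.35 to 0.775 m from the base axis. Payload 7.3 kg.
Tool frame: the origin (TCP) lies between the finger pads; the fingertips stand 14 mm ahead of it and the grasp point (between the pads) lies 5 mm behind it; z points along the fingers, y is the line along which they close (so a half turn about z gives the same grasp; the last joint's range is limited). The gripper opens to 92 mm and grips with 3 to 60 N. Pads are 19 mm wide; open, the fingers measure 130 mm over their backs; the gripper's body (75 mm by 190 mm) begins 47 mm behind the grasp point.
Start: joints at [1.138, 0.342, 1.524, -0, 1.275, -0.146], TCP at [0.148, 0.504, 0.241] pointing down, gripper open.
Joint ranges: [-2.53, 2.53], [-0.77, 2.02], [0.04, 2.7], [-1, 4.14], [0.28, 2.66], [-3.11, 3.11]. Speed limits (rad/s): [2.57, 2.57, 3.14, 3.14, 3.14, 3.14].

### API

Orientations are given as [roll, pitch, yaw] about the fixed x, y, z axes, in that order (R = Rz(yaw) Ry(pitch) Rx(roll)).
In Python, from cell import robot, eyes gives the robot as it stands. The module is installed in compiled form; this text tells all that it offers.
- The arm moves only by the shell command python3 -m handwheel 'ROWS' [FORCE]. ROWS is JSON, one flat list of numbers, 5 for each row, row after row: the shift along the world's x, y, z in mm, then the turn about the world's z in rad, then the opening, from 0 (shut) to 1 (fully open). In form: [x, y, z, spin, jaw, x, y, z, spin, jaw, ...]. A call has 1 to 8 rows; each row shifts and turns the commanded pose from where the row before left it; what a row does not reach is not made up. A row lasts 1/10 s, in which the tool goes at most 50 mm and 8.59 degrees, less where a joint would pass 70% of its speed; a pose out of reach is approached as far as the arm can. A call with a gripper value outside its range is refused whole. The fingers move at their own pace and stop on an object; FORCE is the grip in N (left out, the last holds). Time passes only in rows, so rows that do not move let the fingers close. It gives the time, the measured TCP pose, the force, the opening and the grip force at its end, in the units of the state.
- robot.observe(): the state, without advancing time (a new reading comes with each control period).
- eyes.read_camera(name): name is "scene" or "side" or "wrist"; returns (picture, depth): 480x640x3 uint8, blue, green, red; 480x640 float32, m along the optical axis (not along the pixel's ray), 0 where there is no reading.
- eyes.calibration(name): a dict with "fx", "fy", "cx", "cy" (pixels), "dist_coeffs" ([k1, k2, p1, p2, k3] as OpenCV has them; the pictures are not rectified), "world_to_cam" (4x4, takes a point from world to camera coordinates). Camera axes: x right, y down, z forward; pixel columns grow to the right and rows downward; lengths in m; the calibration is good to about 2 mm. A picture is of the moment at which its call begins: read the wrist's pose just before it. calibration takes no time and is no camera call; for the wrist camera it gives the pose at the moment of the call.
- robot.hand_in(): hands the job in; it is judged then, once.
The state is a dict: "time": time; "qpos": joint angles; "qvel": joint speeds; "joint_efforts": joint torques, N m; "tool_pos": TCP position; "tool_rot": TCP orientation; "contact_force": force on the tool from outside, world axes, zero at the start; "torque": the same for the moment, N m; "opening": finger opening in m; "grip_force": force on a finger pad.
Only numpy, scipy, OpenCV 4.12 (cv2) and the standard library are available. Lean on these libraries where they do the work, as an engineer would, in place of code of your own. Each camera call takes 0.05 s, during which the arm holds its last target. There are 200 camera calls.

### The job

The black plaque with the brass end is lying face down on the blue riser: turn it over and lay it flat, face up and centred, on the cushion of the empty bay of the display case, its brass end pointing the same way as the plaque beside it, then close the clear lid fully. Handle the plaque gently, never letting it drop or topple (the slotted wooden stand can hold it on edge while you change your grip), and leave the neighbouring plaque and everything else on the stall where it is.

Things in the scene. Friction and masses are not known exactly. Their poses are not given: they have to be found in the camera images.
- plaque: the plaque to turn over: black plate 110 mm long (its y), 56 wide (its x), 9 thick (its z). Origin at the plate's centre. +z comes out of the plain black back, -z out of the decorated face (red enamel shield on brass). The end at +y is capped in brass on both sides. At the start it lies back up on the riser. About 0.12 kg
- plaque_brass_end (a point): point in the brass end of that plaque, 48 mm along its +y from its centre
- riser: fixed velvet riser under the plaque: a 36 mm wide (x), 80 long (y) blue block, top 34 mm above the table, on a 70 x 100 x 6 mm wooden foot. The plaque overhangs it 10 mm on each long side, so fingers can straddle it. Origin: centre of its underside
- stand: fixed wooden slotted stand, 80 mm along the slot (x), 90 mm across (y), 49 high. The slot runs along x, is 11 mm wide, open at both ends; its floor is 12 mm above the table, straight walls up to 36 mm, then flared lips up to 49 mm (mouth about 20 mm wide at the top). A plaque stood in it on a short edge stays upright while the grip is changed. Origin: centre of its underside
- stand_slot (a point): middle of the slot's floor; axes as the stand's
- case: fixed black display case, outside 128 (x) x 271 (y) x 38 mm high, walls, floor and divider 5 mm; the divider makes two bays side by side in y, each 118 x 128 mm inside. In each bay a grey cushion 36 (x) x 90 (y) mm, its top 25 mm above the table. Origin: centre of its underside. The empty bay is at +y
- bay (a point): centre of the top of the cushion in the empty bay; axes as the case's. A plaque laid properly has its long side along y here and its brass end towards -y, as its neighbour
- lid (a joint): the case's clear hinged lid, rad: 0 shut, 1.85 to 2.05 standing open at the start. It stays where it is left; pushing it takes 1 to 2 N at its free edge
- lid_hinge (a point): middle of the lid's hinge line, on the case's +x top edge, 38.5 mm above the table. The lid is a plate 128 mm from hinge to free edge, 271 wide, 5 thick
- lid_handle (a point): top of the lid's brass knob: 98 mm from the hinge towards the free edge, 40 mm out of the lid's lower face (on its outside when shut), in the middle of its width
- neighbour: the same kind of plaque with a blue shield, already in the case's -y bay, face up, brass end towards the case's -y: leave it. Origin at the plate's centre
- tankard: bystander: steel tankard, 84 mm wide, 120 high, with a handle. Origin: centre of its underside
- tube1: bystander: red dice tube with silver cap, 29 mm wide, 73 high. Origin: centre of its underside
- tube2: bystander: black dice tube with silver cap, 29 mm wide, 73 high. Origin: centre of its underside
- tube3: bystander: black dice tube with silver cap, 29 mm wide, 73 high. Origin: centre of its underside
- cards: bystander: deck box of cards lying flat, 94 x 70 x 26 mm. Origin: centre of its underside
- tin: bystander: round flat green tin with brass lid, 78 mm wide, 30 high. Origin: centre of its underside

How it is judged:
On the way:
1. the plaque lies released, face up, centred and the right way round on the cushion while the lid is still open (angle between plaque's own z axis and vertical above 3 rad and x of plaque in the frame of bay between -0.01 and 0.01 m and y of plaque in the frame of bay between -0.01 and 0.01 m and z of plaque in the frame of bay below 0.009 m and y of plaque_brass_end in the frame of bay below -0.03 m and angle between the y axis of plaque and the y axis of bay, either way round below 0.14 rad and linear speed of plaque below 0.02 m/s and contact force between the fingers and plaque below 0.5 N and value of joint lid above 0.5 rad), for 0.2 s.
At the end, for the whole second after the job is handed in: the plaque rests still on the empty bay's cushion, face up and flat within 8 degrees, its centre within 10 mm of the cushion's centre along each of the case's axes, its long side along the case's y within 8 degrees, its brass end towards the case's -y, and the lid is shut (joint below 0.06 rad) (angle between plaque's own z axis and vertical above 3 rad and x of plaque in the frame of bay between -0.01 and 0.01 m and y of plaque in the frame of bay between -0.01 and 0.01 m and z of plaque in the frame of bay below 0.009 m and y of plaque_brass_end in the frame of bay below -0.03 m and angle between the y axis of plaque and the y axis of bay, either way round below 0.14 rad and linear speed of plaque below 0.02 m/s and value of joint lid below 0.06 rad); the robot touches nothing.
It fails at once if the plaque is dropped, toppled or thrown: faster than 0.7 m/s while the fingers do not hold it (contact force between the fingers and plaque below 0.1 N and linear speed of plaque above 0.7 m/s).
It fails at once if the neighbour plaque moves more than 15 mm (distance of neighbour from where it was at the start of the episode above 0.015 m).
It fails at once if a bystander on the stall is moved more than 30 mm or tipped over (distance of any of tankard, tube1, tube2, tube3, cards, tin from where it was at the start of the episode above 0.03 m or angle between any of tankard, tube1, tube2, tube3, cards, tin's own z axis and vertical above 0.5 rad).
It also fails if it takes over 72 s, if anything falls off the work surface, if the arm or the gripper's body presses on something with over 40 N, if the wrist force passes 120 N, or if a joint passes its speed limit or range.

## Working session

There is one attempt and no reset: what is moved stays moved. The work goes in short steps, Python scripts to look and compute and a shell command to move; the robot and the scene stay as the last step left them, time stands still between calls to the robot, and variables do not carry over. Pictures are saved under pics/ and viewed, at most 10 in all, crops included, and the job is handed in when it is done.

```bash
mkdir -p pics
cat > h.py <<'E'
import numpy as np, cv2
from cell import robot, eyes
def cal(n):
    c=eyes.calibration(n); K=np.array([[c['fx'],0,c['cx']],[0,c['fy'],c['cy']],[0,0,1.]])
    return K,np.array(c['dist_coeffs'],float),np.array(c['world_to_cam'])
def ray(n,uv,C=None):
    K,d,T=C or cal(n); p=cv2.undistortPoints(np.array(uv,float).reshape(-1,1,2),K,d).reshape(-1,2)
    R=T[:3,:3];o=-R.T@T[:3,3]; return o,np.c_[p,np.ones(len(p))]@R
def plane(n,uv,z,C=None):
    o,r=ray(n,uv,C); s=(z-o[2])/r[:,2]; return o+r*s[:,None]
def cloud(n,depth,C=None):
    v,u=np.mgrid[0:480,0:640]; o,r=ray(n,np.c_[u.ravel(),v.ravel()],C)
    return (o+r*depth.ravel()[:,None]).reshape(480,640,3)
def proj(n,P,C=None):
    K,d,T=C or cal(n); return cv2.projectPoints(np.array(P,float).reshape(-1,3),cv2.Rodrigues(T[:3,:3])[0],T[:3,3],K,d)[0].reshape(-1,2)
E
python3 - <<'E'
from h import *
for n in ('scene','side'):
    i,d=eyes.read_camera(n); cv2.imwrite(f'pics/{n}0.png',i); np.savez(f'{n}0.npz',i=i,d=d)
    K,D,T=cal(n); print(n,-T[:3,:3].T@T[:3,3],(d>0).mean())
E
```

```text
scene [1.52332119 0.64948293 1.00816137] 0.9790234375
side [ 0.28690492 -0.92218083  0.98078465] 0.9960514322916667
```

View pics/scene0.png

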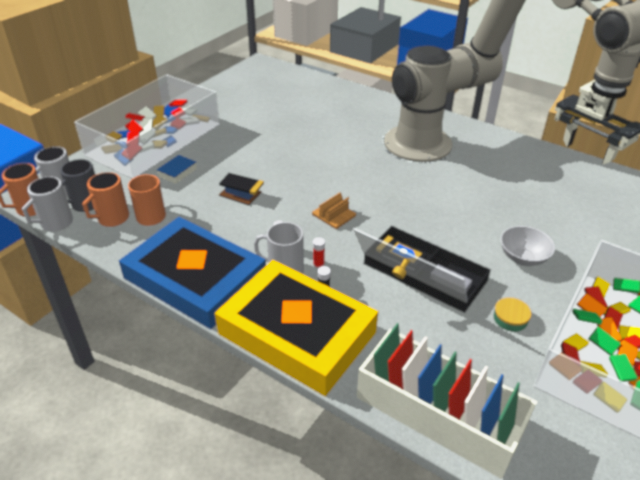

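View pics/side0.png

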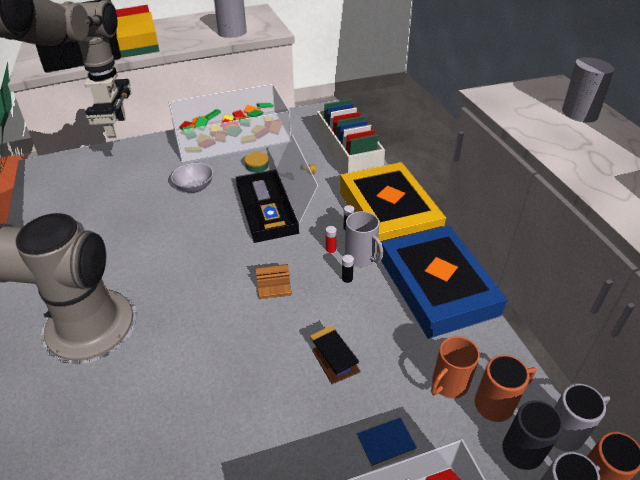

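```bash
cat > m.py <<'E'
from h import *
for n in ('side','scene'):
    f=np.load(n+'0.npz'); i,d=f['i'],f['d']; P=cloud(n,d); np.save(n+'P.npy',P)
    hsv=cv2.cvtColor(i,cv2.COLOR_BGR2HSV)
    boxes={'side':dict(plaque=(300,320,375,390),stand=(250,258,298,302),case=(228,165,305,245)),
           'scene':dict(plaque=(215,168,270,205),stand=(305,183,362,230),case=(355,220,495,310))}[n]
    for k,(a,b,c,e) in boxes.items():
        Q=P[b:e,a:c].reshape(-1,3); H=hsv[b:e,a:c].reshape(-1,3)
        if k=='plaque': m=(Q[:,2]>.036)&(Q[:,2]<.06)
        elif k=='stand': m=(Q[:,2]>.043)&(Q[:,2]<.06)
        else: m=(Q[:,2]>.033)&(Q[:,2]<.043)&(H[:,2]<70)
        Q2=Q[m]; r=cv2.minAreaRect((Q2[:,:2]*1000).astype(np.float32))
        print(n,k,m.sum(),np.round(np.median(Q2[:,2]),4),[np.round(x,1) for x in r], np.round(Q2.mean(0),4))
        if k=='plaque':
            mb=m&(H[:,0]>12)&(H[:,0]<32)&(H[:,1]>120)&(H[:,2]>110); print('  brass',mb.sum(),Q[mb].mean(0).round(4), 'black',Q[m&(H[:,2]<60)].mean(0).round(4))
E
python3 m.py
```

```text
side plaque 1180 0.0437 [array([ 524. , -281.4]), array([ 59.7, 113.3]), np.float64(12.3)] [ 0.5235 -0.2842  0.0435]
  brass 124 [ 0.5133 -0.2335  0.0437] black [ 0.5245 -0.2912  0.0435]
side stand 235 0.0483 [array([457. , -17.2]), array([41. , 79.1]), np.float64(79.8)] [ 0.4574 -0.0175  0.048 ]
side case 628 0.0367 [array([513.8, 279.3]), array([280.7, 129.1]), np.float64(88.3)] [0.5129 0.2524 0.037 ]
scene plaque 557 0.0436 [array([ 526.4, -280.5]), array([ 66.1, 114.3]), np.float64(12.6)] [ 0.5286 -0.2765  0.0435]
  brass 91 [ 0.5194 -0.233   0.0432] black [ 0.5336 -0.2844  0.0438]
scene stand 178 0.048 [array([460.1, -16.9]), array([41.6, 88.4]), np.float64(82.3)] [ 0.4608 -0.0184  0.048 ]
scene case 403 0.0365 [array([520.6, 283.8]), array([270.7, 135.9]), np.float64(88.1)] [0.5009 0.3043 0.0367]
```

Run:
```python
from h import *
Ps={}
for n,(a,b,c,e) in {'scene':(380,245,420,290),'side':(298,158,320,178)}.items():
    f=np.load(n+'0.npz'); i=f['i']; hsv=cv2.cvtColor(i,cv2.COLOR_BGR2HSV)
    m=np.zeros((480,640),np.uint8); m[b:e,a:c]=cv2.inRange(hsv[b:e,a:c],(12,110,100),(34,255,255))
    v,u=np.nonzero(m); print(n,len(u),u.mean(),v.mean(),u.min(),u.max(),v.min(),v.max())
    P=np.load(n+'P.npy')[m>0]; print(np.median(P,0).round(4)); Ps[n]=ray(n,[[u.mean(),v.mean()]])
    cv2.imwrite(f'pics/k{n}.png',cv2.resize(i[max(b-70,0):e+60,a-80:c+90],None,fx=3,fy=3))
(o1,r1),(o2,r2)=Ps['scene'],Ps['side']; r1=r1[0];r2=r2[0]
t=np.linalg.lstsq(np.c_[r1,-r2],o2-o1,rcond=None)[0]; print(o1+r1*t[0],o2+r2*t[1])
# lid points: cloud with x beyond case and z high
P=np.load('sideP.npy')
s=robot.observe(); print(s['tool_rot'],s['tool_pos'],s['opening'])
q=P[(P[...,0]>.5)&(P[...,0]<.75)&(P[...,1]>.14)&(P[...,1]<.42)&(P[...,2]>.05)]; print(len(q))
q=q[q[:,2].argsort()]
for k in range(0,len(q),max(1,len(q)//12)): print(q[k].round(3))
```

```text
scene 203 403.2512315270936 265.67487684729065 392 419 249 277
[0.6525 0.2774 0.1204]
side 44 312.47727272727275 168.04545454545453 309 315 164 173
[0.6568 0.2679 0.1203]
[0.64759622 0.28060574 0.12415746] [0.65816482 0.27226685 0.11716748]
[-3.14024274e+00 -1.97817398e-04  2.85479442e+00] [0.14833783 0.50325609 0.24012302] 0.0917405390047594
1955
[0.582 0.315 0.05 ]
[0.584 0.227 0.058]
[0.745 0.175 0.066]
[0.748 0.229 0.072]
[0.601 0.377 0.081]
[0.606 0.347 0.092]
[0.611 0.292 0.102]
[0.656 0.261 0.111]
[0.613 0.146 0.121]
[0.62  0.151 0.128]
[0.62  0.15  0.139]
[0.633 0.387 0.149]
[0.637 0.299 0.156]
```

View pics/kside.png

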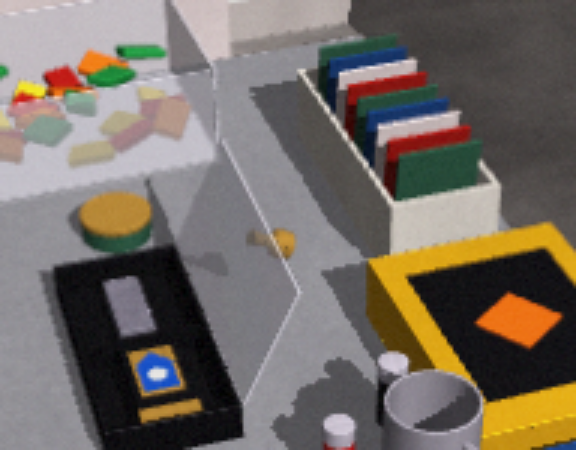

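```bash
python3 -m handwheel '[28,-40,0,-0.133,0.8, 28,-40,0,-0.133,0.8, 28,-40,0,-0.133,0.8, 28,-40,0,-0.133,0.8, 28,-40,0,-0.133,0.8, 28,-40,0,-0.133,0.8, 28,-40,0,-0.133,0.8, 28,-40,0,-0.133,0.8]' 6; python3 -m handwheel '[17,-46,0,0,0.8, 17,-46,0,0,0.8, 17,-46,0,0,0.8, 17,-46,0,0,0.8, 17,-46,0,0,0.8, 17,-46,0,0,0.8, 17,-46,0,0,0.8, 17,-46,0,0,0.8]'
```

```text
time: 0.9
tool_pos: [0.3731, 0.1818, 0.2407]
tool_rot: [3.142, -0.0, 1.785]
contact_force: [1.2, 0.1, -0.5]
opening: 0.0728
grip_force: 0.0
time: 1.7
tool_pos: [0.5086, -0.1864, 0.2404]
tool_rot: [-3.141, -0.001, 1.79]
contact_force: [0.6, -0.1, 0.4]
opening: 0.0733
grip_force: 0.0
```

Run:
```python
from h import *
C=cal('wrist'); i,d=eyes.read_camera('wrist'); cv2.imwrite('pics/w1.png',i)
P=cloud('wrist',d,C); m=((P[...,2]>.037)&(P[...,2]<.055)&(abs(P[...,0]-.52)<.1)&(abs(P[...,1]+.28)<.1)).astype(np.uint8)
r=cv2.minAreaRect((P[m>0][:,:2]*1000).astype(np.float32)); print(m.sum(),r, np.median(P[m>0][:,2]))
# by contour on plane
c=max(cv2.findContours(m,0,1)[0],key=cv2.contourArea); q=plane('wrist',c.reshape(-1,2),.043,C); print(cv2.minAreaRect((q[:,:2]*1000).astype(np.float32)))
```

```text
4601 ((522.7582397460938, -267.8382873535156), (56.104366302490234, 86.45539093017578), 11.889236450195312) 0.041917821687601164
((522.5319213867188, -266.1744384765625), (55.7511100769043, 87.11893463134766), 11.999716758728027)
```

View pics/w1.png

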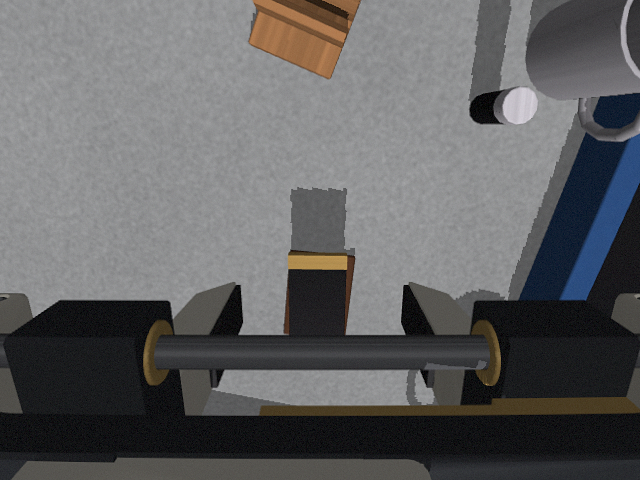

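```bash
python3 -m handwheel '[7,-48,0,-0.01,0.8, 0,0,-50,0,0.8, 0,0,-50,0,0.8, 0,0,-50,0,0.8, 0,0,-30,0,0.8, 0,-1,-15,0,0.8, 0,0,0,0,0.8]' 6; python3 -m handwheel '[0,0,0,0,0.5, 0,0,0,0,0.5, 0,0,0,0,0.5, 0,0,0,0,0.5]' 6
```

```text
time: 2.45
tool_pos: [0.5138, -0.2323, 0.043]
tool_rot: [-3.137, -0.004, 1.781]
contact_force: [0.4, -0.0, 0.2]
opening: 0.0732
grip_force: 0.0
time: 2.85
tool_pos: [0.5161, -0.2337, 0.047]
tool_rot: [3.14, 0.002, 1.781]
contact_force: [-0.2, 0.7, 3.8]
opening: 0.0559
grip_force: 6.0
```

```bash
python3 -m handwheel '[0,0,10,0,0.5, 0,0,10,0,0.5, 0,0,10,0,0.5, 0,0,10,0,0.5, 0,0,10,0,0.5]' 6
python3 - <<'E'
from h import *
i,d=eyes.read_camera('side'); cv2.imwrite('pics/s2.png',cv2.resize(i[260:400,240:430],None,fx=4,fy=4))
E
```

```text
time: 3.35
tool_pos: [0.5155, -0.2335, 0.0968]
tool_rot: [3.141, 0.0, 1.781]
contact_force: [0.8, -0.4, -1.5]
opening: 0.0559
grip_force: 6.0
```

View pics/s2.png

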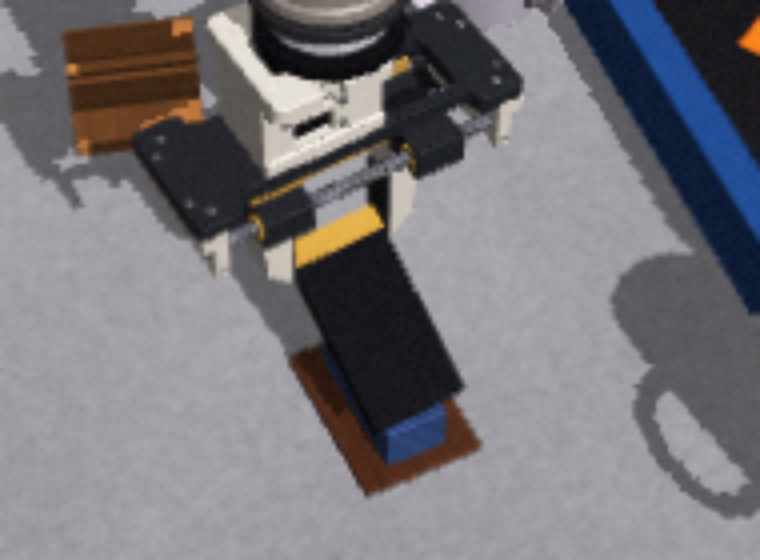

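```bash
python3 -m handwheel '[1,-6,11,0,0.5, 2,-6,10,0,0.5, 2,-10,8,0,0.5, 2,-10,8,0,0.5, 3,-12,6,0,0.5, 2,-12,5,0,0.5, 3,-13,4,0,0.5, 3,-13,4,0,0.5]' 6;  python3 -m handwheel '[0,0,10,0,0.5, 0,0,20,0,0.5, 0,0,30,0,0.5]' 6
python3 - <<'E'
from h import *
i,d=eyes.read_camera('side'); P=cloud('side',d); np.savez('s3.npz',i=i,d=d)
t=robot.observe()['tool_pos']; print(t)
m=(abs(P[...,0]-t[0])<.05)&(abs(P[...,1]-t[1])<.12)&(P[...,2]>.06)&(P[...,2]<t[2]-.02)
Q=P[m]; 
for z in np.arange(.06,t[2],.012):
    q=Q[abs(Q[:,2]-z)<.004]
    if len(q)>3: print(round(z,3),len(q),np.median(q,0).round(3))
E
```

```text
time: 4.2
tool_pos: [0.5335, -0.3167, 0.1519]
tool_rot: [-3.141, -0.0, 1.78]
contact_force: [0.3, 0.1, -1.3]
opening: 0.0559
grip_force: 6.0
time: 4.5
tool_pos: [0.5325, -0.3148, 0.211]
tool_rot: [-3.139, -0.004, 1.78]
contact_force: [-0.6, -0.9, -0.8]
opening: 0.056
grip_force: 6.0
[ 0.53466376 -0.3162841   0.21798053]
0.108 48 [ 0.535 -0.351  0.11 ]
0.12 96 [ 0.537 -0.347  0.12 ]
0.132 89 [ 0.535 -0.343  0.133]
0.144 95 [ 0.537 -0.339  0.144]
0.156 106 [ 0.533 -0.336  0.156]
0.168 106 [ 0.53  -0.331  0.168]
0.18 100 [ 0.531 -0.327  0.18 ]
0.192 102 [ 0.532 -0.322  0.192]
```

```bash
python3 -m handwheel '[-9,42,0,0,0.5, -9,42,0,0,0.5, -9,43,0,0,0.5, 0,0,-30,0,0.5, 0,0,-30,0,0.5, 0,0,-25,0,0.5, 0,0,-7,0,0.5, 0,0,0,0,0.5]' 6;  python3 -m handwheel '[3,-13,0,0,0.5, 3,-13,0,0,0.5, 2,-13,0,0,0.5, 3,-13,0,0,0.5, 3,-13,-2,0,0.5, 3,-13,-3,0,0.5, 3,-12,-4,0,0.5, 3,-12,-5,0,0.5]' 6
cat > tilt.py <<'E'
from h import *
def tilt(n='side'):
    i,d=eyes.read_camera(n); P=cloud(n,d)
    s=robot.observe(); t=s['tool_pos']; print('tcp',t.round(4) if hasattr(t,'round') else t,s['time'])
    m=(abs(P[...,0]-t[0])<.02)&(abs(P[...,1]-t[1])<.12)&(P[...,2]>.02)&(P[...,2]<t[2]-.024)
    Q=P[m]
    for z in np.arange(.02,t[2]-.02,.01):
        q=Q[abs(Q[:,2]-z)<.004]
        if len(q)>3: print(round(z,3),len(q),np.median(q,0).round(3))
    return i
if __name__=='__main__': tilt()
E
python3 tilt.py
```

```text
time: 5.35
tool_pos: [0.5062, -0.1882, 0.1194]
tool_rot: [-3.14, -0.001, 1.781]
contact_force: [-0.1, 0.0, -0.8]
opening: 0.0558
grip_force: 6.0
time: 6.15
tool_pos: [0.5295, -0.2912, 0.1051]
tool_rot: [-3.141, -0.001, 1.781]
contact_force: [0.2, 1.6, -1.3]
opening: 0.0558
grip_force: 6.0
tcp [ 0.5296 -0.2928  0.1042] 6.2
0.02 30 [ 0.523 -0.324  0.023]
0.03 154 [ 0.529 -0.305  0.033]
0.04 126 [ 0.528 -0.298  0.037]
0.08 5 [ 0.539 -0.266  0.078]
```

```bash
python3 -m handwheel '[0,0,25,0,0.5, 0,0,40,0,0.5, 0,0,40,0,0.5]' 6
python3 - <<'E'
from tilt import *
i=tilt(); cv2.imwrite('pics/s4.png',cv2.resize(i[230:400,230:420],None,fx=4,fy=3.4))
E
```

```text
time: 6.5
tool_pos: [0.5292, -0.2904, 0.211]
tool_rot: [-3.14, -0.001, 1.781]
contact_force: [0.3, -0.4, -1.6]
opening: 0.0559
grip_force: 6.0
tcp [ 0.5318 -0.2921  0.2192] 6.55
0.02 20 [ 0.523 -0.325  0.021]
0.03 175 [ 0.528 -0.3    0.033]
0.04 118 [ 0.526 -0.292  0.037]
0.1 10 [ 0.538 -0.264  0.102]
0.11 25 [ 0.531 -0.268  0.11 ]
0.12 21 [ 0.53  -0.272  0.119]
0.13 26 [ 0.53  -0.273  0.129]
0.14 28 [ 0.533 -0.276  0.14 ]
0.15 31 [ 0.534 -0.279  0.15 ]
0.16 28 [ 0.533 -0.281  0.16 ]
0.17 32 [ 0.533 -0.284  0.171]
0.18 26 [ 0.533 -0.287  0.18 ]
0.19 26 [ 0.532 -0.29   0.19 ]
```

View pics/s4.png

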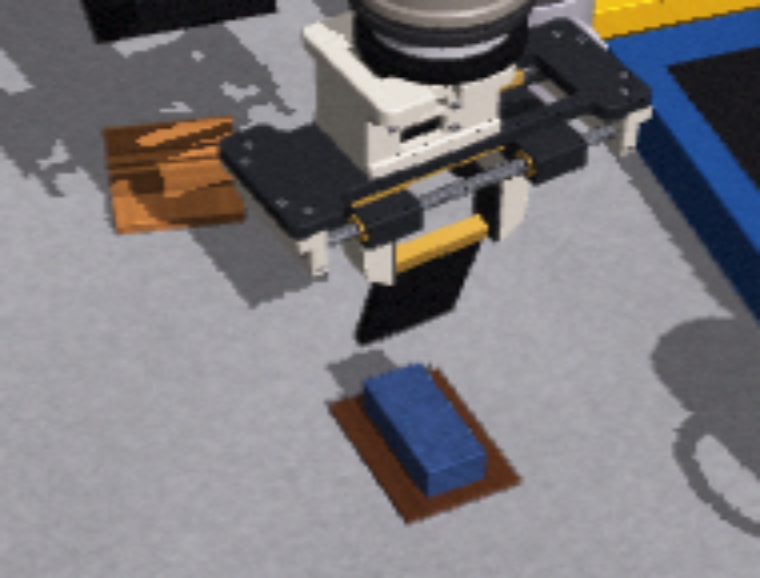

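Run:
```python
from h import *
for n in ('side','scene'):
    f=np.load(n+'0.npz'); P=np.load(n+'P.npy'); hsv=cv2.cvtColor(f['i'],cv2.COLOR_BGR2HSV)
    m=((P[...,2]>.02)&(P[...,2]<.032)&(abs(P[...,0]-.515)<.04)&(abs(P[...,1]-.345)<.055)&(hsv[...,2]>60)).astype(np.uint8)
    c=max(cv2.findContours(m,0,1)[0],key=cv2.contourArea); mm=cv2.drawContours(m*0,[c],-1,1,-1)
    for q in (P[mm>0], plane(n,c.reshape(-1,2),.025)): print(n,mm.sum(),cv2.minAreaRect((q[:,:2]*1000).astype(np.float32)),np.median(q[:,2]).round(4))
    # neighbour
    m=((P[...,2]>.026)&(P[...,2]<.045)&(abs(P[...,0]-.515)<.034)&(abs(P[...,1]-.215)<.058)).astype(np.uint8)
    q=P[m>0]; print(' nb',m.sum(),cv2.minAreaRect((q[:,:2]*1000).astype(np.float32)),np.median(q[:,2]).round(4))
```

```text
side 227 ((516.5551147460938, 345.27679443359375), (93.9839859008789, 35.97815704345703), 88.76873779296875) 0.0266
side 227 ((516.0905151367188, 346.4881286621094), (95.2665786743164, 35.81372833251953), 88.10647583007812) 0.025
 nb 524 ((513.182861328125, 214.9639892578125), (115.2533950805664, 56.69953155517578), 87.62877655029297) 0.0353
scene 94 ((505.92315673828125, 354.4988098144531), (92.2215805053711, 29.928125381469727), 71.2235336303711) 0.0254
scene 94 ((505.0636901855469, 355.455810546875), (94.88818359375, 30.703306198120117), 68.99891662597656) 0.025
 nb 299 ((498.90875244140625, 215.82723999023438), (31.95781707763672, 109.43048095703125), 1.0995783805847168) 0.0354
```

```bash
python3 -m handwheel '[0,20,30,-0.03,0.5, 0,45,10,-0.03,0.5, -1,48,0,-0.03,0.5, -1,48,0,-0.03,0.5, -2,48,0,-0.03,0.5, -2,48,0,-0.03,0.5, -2,48,0,-0.03,0.5, -2,48,0,-0.03,0.5]' 6;  python3 -m handwheel '[-2,48,0,0,0.5, -2,48,0,0,0.5, -2,48,0,0,0.5, -1,48,0,0,0.5, -1,48,0,0,0.5, 0,35,0,0,0.5, 0,15,0,0,0.5, 0,0,0,0,0.5]' 6
python3 - <<'E'
from tilt import *
i=tilt()
C=cal('wrist'); i,d=eyes.read_camera('wrist'); cv2.imwrite('pics/w5.png',i); np.savez('w5.npz',i=i,d=d,T=C[2])
E
```

```text
time: 7.35
tool_pos: [0.5192, 0.0644, 0.2506]
tool_rot: [3.141, 0.0, 1.54]
contact_force: [0.9, -0.4, -2.0]
opening: 0.0555
grip_force: 6.0
time: 8.15
tool_pos: [0.511, 0.3542, 0.2498]
tool_rot: [-3.141, 0.0, 1.544]
contact_force: [-1.5, 0.5, -1.0]
opening: 0.0559
grip_force: 6.0
tcp [0.5114 0.3525 0.25  ] 8.2
0.02 54 [0.512 0.351 0.023]
0.03 216 [0.515 0.334 0.029]
0.04 66 [0.512 0.262 0.038]
0.14 28 [0.511 0.346 0.141]
0.15 32 [0.511 0.346 0.15 ]
0.16 31 [0.509 0.346 0.161]
0.17 34 [0.51  0.347 0.17 ]
0.18 36 [0.511 0.346 0.178]
0.19 35 [0.513 0.348 0.191]
0.2 37 [0.513 0.348 0.199]
0.21 39 [0.511 0.349 0.211]
0.22 37 [0.511 0.349 0.219]
```

View pics/w5.png

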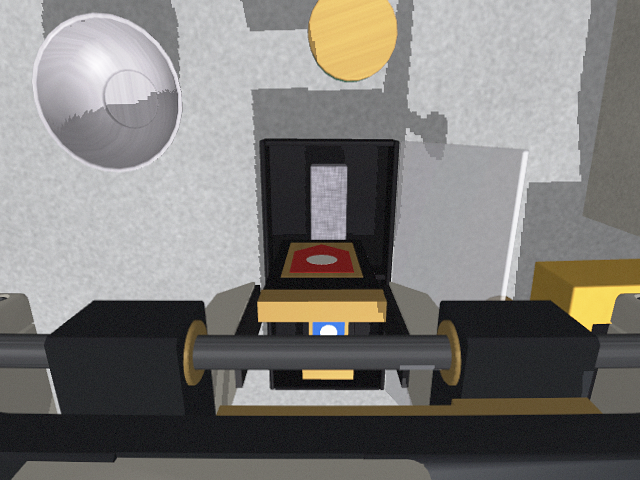

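Run:
```python
from h import *
f=np.load('w5.npz'); i=f['i']; K,D,_=cal('wrist'); C=(K,D,f['T'])
g=cv2.cvtColor(i,cv2.COLOR_BGR2GRAY).astype(int)
for r in (175,200,225):
    c=np.nonzero(g[r,300:360]>90)[0]+300; print(r,c[0],c[-1],plane('wrist',[[c[0]-.5,r],[c[-1]+.5,r]],.025,C).round(4).tolist())
c=np.nonzero(g[140:240,329]>90)[0]+140; print('top row',c[0],plane('wrist',[[329,c[0]]],.025,C).round(4))
print('case top corners',plane('wrist',[[261,141],[397,141]],.038,C).round(4).tolist())
print(robot.observe()['tool_pos'])
```

```text
175 311 346 [[0.5023, 0.3851, 0.025], [0.537, 0.3841, 0.025]]
200 311 346 [[0.5014, 0.3607, 0.025], [0.5367, 0.3597, 0.025]]
225 311 345 [[0.5005, 0.3354, 0.025], [0.5355, 0.3344, 0.025]]
top row 166 [[0.5203 0.3932 0.025 ]]
case top corners [[0.4591, 0.4188, 0.038], [0.5823, 0.4152, 0.038]]
[0.51162268 0.3515945  0.25027161]
```

```bash
python3 -m handwheel '[2,12,-10,-0.005,0.5, 2,12,-20,0,0.5, 1,10,-30,0,0.5, 0,0,-30,0,0.5, 0,0,-17,0,0.5, 0,0,-7,0,0.5, 0,0,-3,0,0.5, 0,0,0,0,0.5]' 6; python3 -m handwheel '[0,0,-3,0,0.5]' 6; python3 tilt.py
```

```text
time: 9.05
tool_pos: [0.5171, 0.3864, 0.1347]
tool_rot: [3.141, -0.001, 1.534]
contact_force: [-0.6, -0.7, 2.4]
opening: 0.0557
grip_force: 6.0
time: 9.15
tool_pos: [0.5174, 0.3868, 0.1327]
tool_rot: [3.139, -0.002, 1.535]
contact_force: [-2.0, 0.8, 9.2]
opening: 0.056
grip_force: 6.1
tcp [0.5172 0.3868 0.1323] 9.2
0.02 33 [0.513 0.319 0.023]
0.03 172 [0.515 0.332 0.029]
0.04 33 [0.516 0.375 0.039]
0.05 29 [0.521 0.377 0.049]
0.06 35 [0.519 0.377 0.06 ]
0.07 32 [0.519 0.378 0.071]
0.08 33 [0.516 0.38  0.081]
0.09 34 [0.519 0.382 0.09 ]
0.1 28 [0.516 0.381 0.1  ]
0.11 10 [0.521 0.382 0.108]
```

```bash
python3 -m handwheel '[0,-7,0,0,0.5, 0,-7,0,0,0.5, 0,-7,-1,0,0.5, 0,0,0,0,0.5]' 6; python3 tilt.py
```

```text
time: 9.6
tool_pos: [0.5171, 0.3647, 0.1313]
tool_rot: [3.14, -0.001, 1.534]
contact_force: [-2.5, 0.3, 6.8]
opening: 0.0563
grip_force: 6.1
tcp [0.5171 0.365  0.1313] 9.65
0.02 39 [0.513 0.327 0.023]
0.03 162 [0.516 0.327 0.028]
0.04 66 [0.516 0.277 0.038]
0.05 23 [0.517 0.372 0.05 ]
0.06 25 [0.515 0.37  0.059]
0.07 27 [0.517 0.37  0.071]
0.08 27 [0.516 0.369 0.079]
0.09 31 [0.519 0.367 0.09 ]
0.1 21 [0.515 0.367 0.099]
0.11 4 [0.517 0.364 0.106]
```

```bash
python3 -m handwheel '[0,-10,-2,0,0.5, -1,-10,-3,0,0.5, 0,-8,-3,0,0.5, -1,-8,-4,0,0.5, 0,-7,-5,0,0.5, -1,-7,-5,0,0.5, 0,-6,-6,0,0.5, 0,-6,-6,0,0.5]' 6; python3 tilt.py
```

```text
time: 10.45
tool_pos: [0.5136, 0.3029, 0.0953]
tool_rot: [3.141, -0.0, 1.535]
contact_force: [-0.2, -2.2, 1.6]
opening: 0.0563
grip_force: 6.0
tcp [0.5131 0.302  0.0941] 10.5
0.02 49 [0.514 0.331 0.022]
0.03 213 [0.516 0.315 0.029]
0.04 151 [0.513 0.231 0.038]
```

```bash
python3 -m handwheel '[0,-4,-6,0,0.5, 0,-4,-6,0,0.5, 0,0,-8,0,0.5, 0,1,-8,0,0.5, 0,2,-8,0,0.5]' 6; python3 -m handwheel '[0,2,-6,0,0.5, 0,0,0,0,0.5]' 6
python3 - <<'E'
from h import *
K=cal('wrist'); i,d=eyes.read_camera('wrist'); cv2.imwrite('pics/w6.png',i); np.savez('w6.npz',i=i,d=d,T=K[2])
i,d=eyes.read_camera('side'); np.savez('s6.npz',i=i,d=d)
print(robot.observe()['tool_pos'])
E
```

```text
time: 11.0
tool_pos: [0.5134, 0.2988, 0.0588]
tool_rot: [-3.141, 0.0, 1.536]
contact_force: [-1.2, -1.1, 0.2]
opening: 0.056
grip_force: 6.0
time: 11.2
tool_pos: [0.5129, 0.3011, 0.0525]
tool_rot: [-3.14, 0.0, 1.536]
contact_force: [-1.2, 2.1, -0.5]
opening: 0.0563
grip_force: 6.0
[0.51334831 0.30096799 0.05355744]
```

View pics/w6.png

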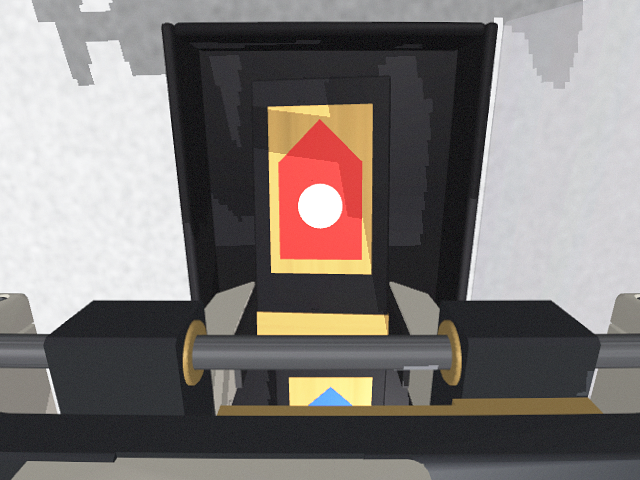

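Run:
```python
from h import *
f=np.load('w6.npz'); i=f['i'];d=f['d']; K,D,_=cal('wrist'); C=(K,D,f['T'])
P=cloud('wrist',d,C)
for r in (60,74,82,100,150,200,250,290): print(r,P[r,320].round(4),i[r,320])
print(plane('wrist',[[252,80],[388,77],[320,79]],.030,C).round(4))
print('wall top',plane('wrist',[[165,25],[495,25]],.038,C).round(4))
```

```text
60 [0.517  0.4092 0.0032] [49 46 46]
74 [0.5168 0.403  0.0045] [51 48 47]
82 [0.5167 0.3965 0.0348] [57 53 54]
100 [0.5165 0.3898 0.0344] [57 48 52]
150 [0.5158 0.3705 0.0378] [ 65  70 223]
200 [0.5151 0.3509 0.0422] [255 255 255]
250 [0.5144 0.3308 0.0464] [ 81  85 253]
290 [0.5138 0.3135 0.0481] [54 48 52]
[[0.4892 0.3988 0.03  ]
 [0.5442 0.3979 0.03  ]
 [0.5168 0.3981 0.03  ]]
wall top [[0.4597 0.4184 0.038 ]
 [0.5827 0.414  0.038 ]]
```

```bash
python3 -m handwheel '[0,2,-4,0,0.5, 0,1,-4,0,0.5, 1,1,-3,0,0.5, 0,0,0,0,0.5]' 6; python3 -m handwheel '[0,1,-3,0,0.5, 0,0,0,0,0.5]' 6
```

```text
time: 11.7
tool_pos: [0.5145, 0.3047, 0.0423]
tool_rot: [-3.141, 0.0, 1.536]
contact_force: [0.2, 0.7, -1.0]
opening: 0.0562
grip_force: 6.0
time: 11.9
tool_pos: [0.5145, 0.3057, 0.0395]
tool_rot: [3.141, -0.0, 1.536]
contact_force: [0.6, -0.6, -1.5]
opening: 0.0559
grip_force: 6.0
```

```bash
cat > w.py <<'E'
from h import *
C=cal('wrist'); i,d=eyes.read_camera('wrist'); P=cloud('wrist',d,C); cv2.imwrite('pics/w7.png',i)
s=robot.observe(); print(s['tool_pos'],s['contact_force'],s['time'])
z=P[:,320,2]; y=P[:,320,1]; m=(z>.02)&(z<.06)&(y>.25)&(y<.41); k=np.nonzero(m)[0]
for r in k[::12]: print(r,P[r,320].round(4))
print('first',k[0],P[k[0],320])
g=cv2.cvtColor(i,cv2.COLOR_BGR2HSV); r=cv2.inRange(g,(0,150,120),(6,255,255)); 
v,u=np.nonzero(r); print('red',P[v,u].mean(0).round(4))
E
python3 w.py
```

```text
[0.51459987 0.30566785 0.03966663] [-0.16842636  0.18328322 -0.31550414] 11.95
71 [0.5186 0.4036 0.0339]
84 [0.5184 0.3993 0.0331]
96 [0.5182 0.3951 0.0339]
108 [0.5181 0.3909 0.0347]
120 [0.5179 0.3867 0.0346]
132 [0.5178 0.3824 0.0349]
144 [0.5176 0.378  0.0346]
156 [0.5175 0.3737 0.0371]
168 [0.5173 0.3692 0.0368]
180 [0.5171 0.3646 0.0361]
192 [0.5169 0.3599 0.0359]
204 [0.5168 0.3553 0.0366]
216 [0.5166 0.3507 0.0373]
228 [0.5165 0.3463 0.0389]
240 [0.5162 0.3408 0.0372]
252 [0.516  0.3356 0.0367]
264 [0.5159 0.3306 0.0371]
276 [0.5157 0.3256 0.0376]
288 [0.5155 0.3198 0.0368]
300 [0.5153 0.3144 0.037 ]
312 [0.5151 0.3093 0.0379]
324 [0.5149 0.3043 0.0391]
374 [0.5135 0.2697 0.026 ]
386 [0.5136 0.2689 0.0337]
398 [0.5133 0.2613 0.0326]
first 71 [0.5185547  0.40362809 0.03389365]
red [0.5169 0.3573 0.0371]
```

```bash
python3 -m handwheel '[0,-1,-3,0,0.5, 0,0,-1,0,0.5, 0,0,0,0,0.65, 0,0,0,0,0.65, 0,0,0,0,0.7, 0,0,0,0,0.7]' 6; python3 w.py
```

```text
time: 12.55
tool_pos: [0.5145, 0.3046, 0.0358]
tool_rot: [3.141, 0.0, 1.536]
contact_force: [-0.4, 0.2, 0.5]
opening: 0.064
grip_force: 0.0
[0.51451897 0.30458067 0.03575658] [-0.34646346 -0.65911332  0.25529607] 12.6
70 [0.5185 0.4027 0.0313]
82 [0.5184 0.3985 0.0332]
94 [0.5182 0.3945 0.0326]
106 [0.5181 0.3904 0.0334]
118 [0.5179 0.3862 0.0326]
130 [0.5178 0.382  0.0341]
142 [0.5176 0.3777 0.0331]
154 [0.5174 0.3733 0.0327]
166 [0.5173 0.369  0.0342]
178 [0.5171 0.3644 0.0335]
190 [0.517  0.36   0.0343]
202 [0.5168 0.3551 0.0334]
214 [0.5166 0.3505 0.0342]
226 [0.5164 0.3455 0.0333]
238 [0.5162 0.3408 0.0342]
250 [0.5161 0.3356 0.0336]
262 [0.5159 0.3305 0.0338]
274 [0.5157 0.3251 0.0332]
286 [0.5154 0.3194 0.0325]
298 [0.5153 0.3144 0.0336]
310 [0.515  0.3085 0.0329]
323 [0.5148 0.3023 0.033 ]
376 [0.5136 0.2699 0.0254]
388 [0.5136 0.2689 0.0327]
400 [0.5133 0.2624 0.033 ]
first 70 [0.51851978 0.40272188 0.03127977]
red [0.5178 0.3564 0.0344]
```

```bash
python3 -m handwheel '[0,0,10,0,0.7, 0,0,20,0,0.7, 0,0,40,0,0.7, 0,0,45,0,0.7, 0,0,45,0,0.7, 0,-45,45,0,0.7, 0,-45,10,0,0.7]' 6
python3 - <<'E'
from h import *
for n in ('wrist','side'):
    C=cal(n); i,d=eyes.read_camera(n); cv2.imwrite(f'pics/{n}8.png',i); P=cloud(n,d,C)
    h=cv2.cvtColor(i,cv2.COLOR_BGR2HSV)
    if n=='side':
        m=((P[...,2]>.029)&(P[...,2]<.04)&(abs(P[...,0]-.516)<.042)&(abs(P[...,1]-.347)<.0605)).astype(np.uint8); q=P[m>0]; print('plaque',m.sum(),cv2.minAreaRect((q[:,:2]*1000).astype(np.float32)),np.median(q[:,2]))
        q=P[(P[...,0]>.55)&(P[...,0]<.66)&(P[...,1]>.2)&(P[...,1]<.4)&(P[...,2]>.06)]
        print('lid slope',np.polyfit(q[:,2],q[:,0],1),len(q))
    r=((cv2.inRange(h,(0,130,90),(8,255,255))>0)&(abs(P[...,0]-.516)<.03)&(abs(P[...,1]-.347)<.05)); print(n,'red',P[r].mean(0))
print(robot.observe()['tool_pos'])
E
```

```text
time: 13.3
tool_pos: [0.5159, 0.2252, 0.2465]
tool_rot: [3.133, -0.003, 1.539]
contact_force: [1.5, -0.7, -0.9]
opening: 0.0644
grip_force: 0.0
wrist red [0.51773516 0.35535127 0.03546563]
plaque 442 ((514.7435913085938, 347.9612121582031), (120.11551666259766, 77.55940246582031), 88.51415252685547) 0.035435819219518716
lid slope [-0.13288826  0.62519458] 1514
side red [0.51621064 0.35363683 0.03583136]
[0.51550783 0.2204926  0.24470853]
```

View pics/wrist8.png

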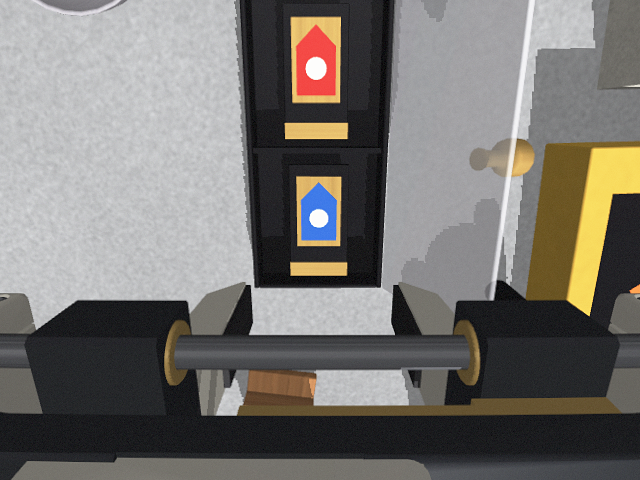

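```bash
python3 - <<'E'
from h import *
P=np.load('sideP.npy')
m=(P[...,0]>.66)&(P[...,0]<.80)&(P[...,1]>.1)&(P[...,1]<.38)&(P[...,2]>.02)
q=P[m]
for x in np.arange(.66,.80,.02):
    k=q[(q[:,0]>x)&(q[:,0]<x+.02)]
    if len(k): print(round(x,2),len(k),np.percentile(k[:,2],98).round(3),np.percentile(k[:,1],[2,98]).round(3))
E
python3 -m handwheel '[40,0,0,0,0.2, 40,2,0,0,0, 40,2,0,0,0, 37,2,0,0,0, 0,0,0,0,0, 0,0,0,0,0]' 10
```

```text
0.66 13 0.124 [0.262 0.282]
0.68 39 0.076 [0.107 0.123]
0.7 68 0.077 [0.104 0.132]
0.72 7 0.074 [0.114 0.137]
0.74 478 0.075 [0.108 0.276]
0.76 274 0.076 [0.102 0.275]
0.78 450 0.093 [0.106 0.375]
time: 14.0
tool_pos: [0.6713, 0.2304, 0.2398]
tool_rot: [-3.139, 0.0, 1.536]
contact_force: [-0.4, -0.2, -0.5]
opening: 0.0208
grip_force: 0.0
```

```bash
python3 -m handwheel '[4,0,0,0,0, 0,0,-45,0,0, 0,0,-45,0,0, 0,0,-5,0,0, 0,0,0,0,0]' 10; python3 -m handwheel '[-12,0,2,0,0, -12,0,2,0,0, -12,0,2,0,0, -12,0,2,0,0, -12,0,2,0,0, -10,0,2,0,0]'
```

```text
time: 14.5
tool_pos: [0.6747, 0.2304, 0.1465]
tool_rot: [-3.14, 0.0, 1.536]
contact_force: [0.4, 0.5, 0.1]
opening: 0.0006
grip_force: 0.0
time: 15.1
tool_pos: [0.6099, 0.2319, 0.1672]
tool_rot: [3.124, -0.006, 1.536]
contact_force: [2.4, 3.4, 12.7]
opening: 0.0005
grip_force: 5.8
```

```bash
cat > lid.py <<'E'
from h import *
i,d=eyes.read_camera('side'); P=cloud('side',d); s=robot.observe(); print(s['tool_pos'],s['contact_force'],s['time'])
cv2.imwrite('pics/l.png',cv2.resize(i[60:260,200:360],None,fx=3.75,fy=3))
m=(P[...,0]>.4)&(P[...,0]<.68)&(P[...,1]>.30)&(P[...,1]<.41)&(P[...,2]>.045)&(P[...,2]<.18); q=P[m]
for z in np.arange(.05,.18,.015):
    k=q[abs(q[:,2]-z)<.004]
    if len(k)>3: print(round(z,3),len(k),np.percentile(k[:,0],[5,50,95]).round(4))
E
python3 lid.py
```

```text
[0.60831956 0.23203455 0.16734164] [ 1.79029676  1.04656395 13.85707535] 15.15
0.05 25 [0.58   0.5818 0.5837]
0.065 23 [0.5813 0.5829 0.585 ]
0.08 22 [0.5828 0.5842 0.586 ]
0.095 22 [0.5838 0.5859 0.5876]
0.11 21 [0.5853 0.5868 0.5893]
0.125 17 [0.5866 0.5882 0.5907]
0.14 12 [0.5886 0.5892 0.5904]
0.155 10 [0.5888 0.5902 0.5913]
0.17 7 [0.5924 0.5933 0.5962]
```

```bash
python3 -m handwheel '[2,0,8,0,0, 0,0,2,0,0, 0,0,0,0,0]'; python3 -m handwheel '[-8,0,0,0,0, -8,0,0,0,0]'; python3 lid.py
```

```text
time: 15.45
tool_pos: [0.6082, 0.2304, 0.1701]
tool_rot: [3.139, -0.001, 1.536]
contact_force: [0.9, -0.9, 0.0]
opening: 0.0008
grip_force: 0.0
time: 15.65
tool_pos: [0.5925, 0.2305, 0.1697]
tool_rot: [3.137, -0.001, 1.535]
contact_force: [1.6, 1.7, 8.1]
opening: 0.0006
grip_force: 3.5
[0.59109379 0.23063284 0.16957984] [ 0.99827956 -0.43283411  7.05770679] 15.7
0.05 14 [0.5786 0.58   0.5819]
0.065 10 [0.5779 0.5802 0.5815]
0.08 15 [0.5773 0.5795 0.5813]
0.095 11 [0.5776 0.5792 0.5807]
0.11 13 [0.5768 0.5777 0.5802]
0.125 11 [0.5764 0.5776 0.5792]
0.14 10 [0.5754 0.5767 0.578 ]
0.155 9 [0.5752 0.5758 0.577 ]
0.17 7 [0.5766 0.5782 0.5794]
```

```bash
python3 -m handwheel '[-11,0,-4,0,0, -11,0,-5,0,0, -13,0,-6,0,0, -13,0,-7,0,0, -11,0,-8,0,0, -12,0,-9,0,0]'; python3 lid.py
```

```text
time: 16.3
tool_pos: [0.5199, 0.2303, 0.1288]
tool_rot: [3.141, -0.0, 1.536]
contact_force: [1.0, 0.3, -0.0]
opening: 0.0004
grip_force: 0.5
[0.51715318 0.23001408 0.1270039 ] [-1.62942963  0.18139012 -2.21559298] 16.35
0.05 34 [0.574  0.5778 0.582 ]
0.065 13 [0.561  0.5637 0.5678]
0.14 4 [0.4939 0.4963 0.4994]
```

```bash
python3 -m handwheel '[-9,0,-10,0,0, -8,0,-10,0,0, -6,0,-12,0,0, -6,0,-12,0,0, -3,0,-13,0,0, -2,0,-9,0,0, 0,0,0,0,0]'; python3 lid.py
```

```text
time: 17.05
tool_pos: [0.4856, 0.2299, 0.0619]
tool_rot: [-3.139, 0.001, 1.536]
contact_force: [0.4, -0.9, 1.1]
opening: 0.0006
grip_force: 0.0
[0.48621379 0.23007576 0.06267764] [0.05560992 0.41418731 0.95662053] 17.1
0.05 62 [0.4527 0.5419 0.5747]
```

Nearly shut; press down in small steps until the force rises.

```bash
python3 -m handwheel '[0,0,-3,0,0, 0,0,-2,0,0, 0,0,0,0,0]'; python3 -m handwheel '[0,0,-2,0,0, 0,0,0,0,0]'; python3 -m handwheel '[0,0,-2,0,0, 0,0,0,0,0]'
```

```text
time: 17.4
tool_pos: [0.4867, 0.2302, 0.0582]
tool_rot: [3.141, -0.0, 1.536]
contact_force: [-0.3, -0.6, 0.2]
opening: 0.0007
grip_force: 0.0
time: 17.6
tool_pos: [0.4868, 0.2303, 0.0576]
tool_rot: [3.14, -0.0, 1.536]
contact_force: [-3.4, -0.9, 13.1]
opening: 0.0004
grip_force: 6.1
time: 17.8
tool_pos: [0.4868, 0.2303, 0.0574]
tool_rot: [3.139, -0.0, 1.536]
contact_force: [-8.3, -3.4, 27.0]
opening: 0.0003
grip_force: 13.9
```

```bash
python3 -m handwheel '[0,0,10,0,0, 0,0,30,0,0, 0,0,45,0,0, 0,-10,45,0,0, 0,-45,20,0,0, 0,-45,0,0,0, 0,-45,0,0,0, 0,0,0,0,0]'
python3 - <<'E'
from h import *
i,d=eyes.read_camera('side'); P=cloud('side',d); h=cv2.cvtColor(i,cv2.COLOR_BGR2HSV)
cv2.imwrite('pics/final.png',cv2.resize(i[120:320,200:400],None,fx=3,fy=3))
r=(cv2.inRange(h,(12,110,90),(34,255,255))>0)&(P[...,2]>.06)&(P[...,2]<.13)&(abs(P[...,1]-.28)<.06)&(abs(P[...,0]-.5)<.2); print('knob',r.sum(),P[r].mean(0),P[r][:,2].max())
m=(P[...,0]>.455)&(P[...,0]<.58)&(abs(P[...,1]-.35)<.06); q=P[m]; q=q[(q[:,2]>.03)&(q[:,2]<.06)]; print(np.percentile(q[:,2],[5,50,95]), np.polyfit(q[:,0],q[:,2],1))
print(robot.observe()['tool_pos'],robot.observe()['contact_force'])
E
```

```text
time: 18.6
tool_pos: [0.4866, 0.0809, 0.2045]
tool_rot: [3.141, 0.002, 1.531]
contact_force: [-1.3, 0.5, -0.3]
opening: 0.0005
grip_force: 0.0
knob 73 [0.4799762  0.27670454 0.0832683 ] 0.09212430766222224
[0.04164889 0.04519016 0.04890982] [-0.00190825  0.04611808]
[0.48659442 0.08305464 0.20441898] [-0.45649953  0.37375738  0.12318313]
```

View pics/final.png

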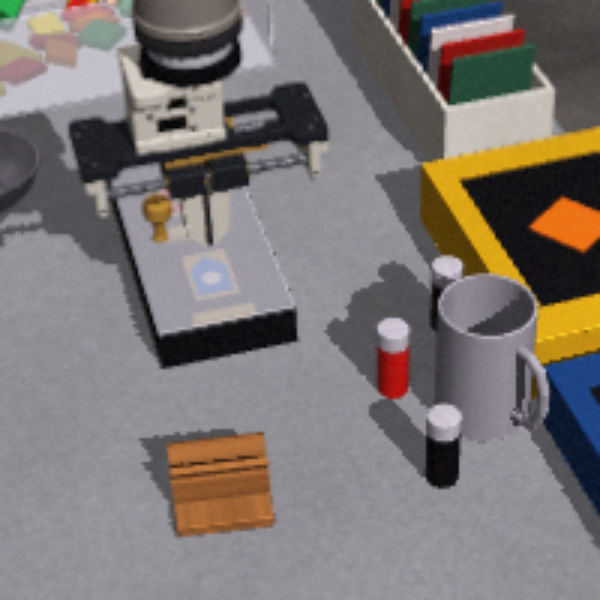

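The picture shows the lid lying flat on the case, with the knob at (158,215) and the neighbouring plaque at (210,275). The tankard and dice tubes stand upright, and the arm is clear. The lid's fitted slope is about 0.002, so it is shut.

```bash
python3 -c "
from cell import robot
print(robot.hand_in())"
```

```text
the job is handed in; nothing more can be done
None
```

The plaque is turned over and lying face up on the empty bay's cushion, its brass end pointing the same way as its neighbour's; the lid is shut and the job is handed in. The last measurements put the plaque within about 3 mm of centre, but no pass or fail result came back.

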